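# Hang the blue sample carrier on the analyser rail and slide it under the needle

## Robot

A 6-joint arm with a two-finger parallel gripper is mounted at the origin on the work surface. World frame = base frame: x ahead of the robot, y to its left, z up, the work surface at z = 0. Lengths are in mm, angles in rad, forces in N, time in s.
With the tool pointing down it reaches from about 350 to 875 mm from the base axis. Payload 4.2 kg.
Tool frame: the origin (TCP) lies on the mounting face of the last link; the fingertips stand 173 mm ahead of it and the grasp point (between the pads) lies 155 mm ahead of it; z points along the fingers, y is the line along which they close (so a half turn about z gives the same grasp; the last joint's range is limited). The gripper opens to 85 mm and grips with 20 to 120 N. Pads are 22 mm wide; open, the fingers measure 114 mm over their backs; the gripper's body (76 mm by 85 mm) begins 54 mm behind the grasp point. The pads swing forward as they close: fully open they stand 13 mm farther back than shut.
Start: joints at [-0.95, 0.385, 0.008, 0, -1.194, -0.259], TCP at [221.238, -584.511, 404.712] pointing down, gripper open.
Joint ranges: [-3.14, 3.14], [-1.21, 2.06], [-1.07, 1.41], [-3.16, 2.05], [-2.99, -0.16], [-3.1, 3.1]. Speed limits (rad/s): [2.79, 2.79, 3.14, 3.14, 3.14, 3.14].

## Interface

Orientations are given as a unit quaternion [x, y, z, w].
In Python, from bench import arm gives the robot as it stands. The module is installed in compiled form; this text tells all that it offers.
- The arm moves only by the tool move_arm, never from a script. Its arguments are lists of equal length, an entry for each row: "fingers": the finger opening in mm, from 0 to 85.4; "travel": the shift along the tool's x, y, z in mm, a list of three; "dr": the turn, a rotation vector about the tool's x, y, z in rad, a list of three. A call has 1 to 10 rows; each row is the pose to reach, as a shift and turn from the pose commanded when the call began, along the tool's axes at that moment; what a row does not reach only later rows make up. A row lasts 1/10 s, in which the tool goes at most 50 mm and 8.59 degrees, less where a joint would pass 70% of its speed; a pose out of reach is approached as far as the arm can. A call with a gripper value outside its range is refused whole. The fingers move at their own pace and stop on an object; the grip force is fixed at half the most. Time passes only in rows, so rows that repeat a pose let the fingers close. It gives the time, the measured TCP pose, the force, the opening and the grip force at its end, in the units of the state.
- arm.read_state(): the state, without advancing time (a new reading comes with each control period).
- arm.get_image(name): name is "side" or "top"; returns the picture (480x640x3 uint8, red, green, blue); there is no depth.
- arm.camera_model(name): a dict with "intrinsics" (3x3 intrinsics, pixels), "k1" (the pictures are not rectified: a ray, as slopes to the right and down, at radius r is drawn at 1 + k1 r^2 times it, then the intrinsics apply), "pose" (4x4, takes a point from camera to world coordinates). Camera axes: x right, y up, looking along -z (the intrinsics and any distortion apply to the point x, -y, -z); pixel columns grow to the right and rows downward; lengths in mm; the calibration is good to about 2 mm. A picture is of the moment at which its call begins. camera_model takes no time and is no camera call.
- arm.job_done(): hands the job in; it is judged then, once.
The state is a dict: "clock": time; "joints": joint angles; "joint_vel": joint speeds; "joint_efforts": joint torques, N m; "position": TCP position; "ee_rot": TCP orientation; "contact_force": force on the tool from outside, world axes, zero at the start; "wrist_torque": the same for the moment, N m; "gripper_width": finger opening in mm; "grasp_force": force on a finger pad.
Only numpy, scipy, OpenCV 4.12 (cv2) and the standard library are available. Lean on these libraries where they do the work, as an engineer would, in place of code of your own. Each camera call takes 0.05 s, during which the arm holds its last target. There are 200 camera calls.

## Task

Lift the sample carrier with the blue coupon up off its bar on the white storage stand, hook it over the free length of the analyser's rail on the camera side, clear of the needle, and let go of it. Then push it along the rail without gripping it, until the white line at its middle is under the dosing needle, over the red stripe, and leave it hanging there. Leave the other carriers and the bottles, dishes and tray where they are, and do not bump the dosing unit.

Things in the scene. Friction and masses are not known exactly. Their poses are not given: they have to be found in the camera images.
- carrier_blue: Carrier to move: rigid inverted-U hanger, about 250 g, 140 mm long (its y), 32 wide (x). Origin: middle of the bridge's underside, which rests on bar or rail; z up. Aluminium bridge z 0 to 20 mm, blue coupon 24x50x4 on top. Walls, 4 thick, 140 long: blue skirt at +x down to z=-80, lip at -x down to z=-30; slot 24 wide between, open below. White line at y=0. Hangs on one of 3 stand bars.
- blue_grip (a point): Middle of the blue coupon's top face, 24 mm above the carrier's origin, same axes. Grip the carrier across its 32 mm width (along x), fingers outside the walls. It may hang on the rail either way round.
- carrier_amber: An amber carrier, same shape and size as carrier_blue but with an amber coupon and skirt. Hangs on one of the other two stand bars at the start. Must stay there.
- carrier_green: A green carrier, same shape and size as carrier_blue but with a green coupon and skirt. Hangs on one of the other two stand bars at the start. Must stay there.
- stand: White storage stand, fixed. Origin: underside middle of its base, 250 (x) x 100 (y) x 12 mm. Three dark steel bars along its y, 14 mm wide, 16 tall, 100 long, top at 130 mm, at x=-80, 0, +80 mm, each on a 10 mm web that the carriers straddle. Carriers hang along the stand's y, within 10 mm of the bar's middle, 48 mm free between neighbours.
- analyser: Analyser, fixed. Origin at table level under the rail, y along the rail. Base beam 80 mm wide, y -400 to 460, top at 50 mm. Black backlight box 110 mm wide, y -400 to -290, z 150 to 260 mm. Black camera box 75 mm wide, y 300 to 460, z 170 to 246 mm, lens (44 mm thick) reaching in to y=268 mm.
- rail_mid (a point): Middle of the rail's length, on its top face (z=190 mm), y along the rail toward the camera. Flat dark steel bar 14 mm wide, 16 tall, from y=-230 to +230 mm, on a 12 mm wide post under each end. A carrier straddles it with 5 mm to spare each side and slides with plain friction; no stops. The free length is the part on the camera side (+y) of the needle.
- dosing: Dosing unit, fixed, its place along the rail varies. Origin: table level below the needle; y along the rail toward the camera. Needle 3 mm thick, tip z=232 mm (18 mm over a hung coupon); syringe of 20 mm diameter z 266 to 355; block 36 mm square z 355 to 430. Arm at z 376 to 400 to x=+85, then to a 24 mm post at x=75, y=-75 on a 60x40x50 mm foot.
- mark (a point): The mark: point on the rail's top (z=190 mm), mid width, right below the needle tip and above a red stripe, 16 mm wide along the rail, on the base beam; y along the rail toward the camera, z up. The carrier's origin belongs here.
- wash_bottle: White wash bottle with blue cap, diameter 58, 160 mm tall, loose, standing in front of the rail. Origin at its underside.
- dish: Shallow glass dish, 96 mm across, 16 mm tall, loose. Origin at its underside.
- reagent_jar: Amber jar, diameter 54, 85 mm tall, loose. Origin at its underside.
- beaker: Glass beaker, diameter 68, 85 mm tall, loose. Origin at its underside.
- coupon_tray: White open tray 120 x 160 x 30 mm, loose. Origin at its underside.
Not all that is in view belongs to the job. Leave any black or brown look-alike of the carrier_blue alone.

How it is judged (in metres and radians):
On the way:
1. the blue carrier hangs on the rail, at least 60 mm short of the mark, let go of and still (x of carrier_blue in the frame of mark between -0.008 and 0.008 m and z of carrier_blue in the frame of mark between -0.005 and 0.005 m and angle between the y axis of carrier_blue and the y axis of mark, either way round below 0.2 rad and angle between carrier_blue's own z axis and vertical below 0.12 rad and contact force between the fingers and carrier_blue below 0.2 N and linear speed of carrier_blue below 0.02 m/s and y of carrier_blue in the frame of mark above 0.06 m), for 0.2 s.
At the end, for the whole second after the job is handed in: The blue carrier hangs level on the rail, at rest and untouched, its centre within 8 mm of the mark along the rail (white line over the 16 mm red stripe) (x of carrier_blue in the frame of mark between -0.008 and 0.008 m and z of carrier_blue in the frame of mark between -0.005 and 0.005 m and angle between the y axis of carrier_blue and the y axis of mark, either way round below 0.2 rad and angle between carrier_blue's own z axis and vertical below 0.12 rad and contact force between the fingers and carrier_blue below 0.2 N and linear speed of carrier_blue below 0.02 m/s and y of carrier_blue in the frame of mark between -0.008 and 0.008 m).
It fails at once if another carrier was moved more than 15 mm (distance of any of carrier_amber, carrier_green from where it was at the start of the episode above 0.015 m).
It fails at once if the wash bottle, dish, jar, beaker or tray was moved more than 15 mm (distance of any of wash_bottle, dish, reagent_jar, beaker, coupon_tray from where it was at the start of the episode above 0.015 m).
It fails at once if the robot or the carrier bumped the dosing unit (over 3 N) (contact force between any of the arm, the fingers, carrier_blue and dosing above 3 N).
It fails at once if the blue carrier was gripped or pressed hard (over 15 N) on the rail within 50 mm of the mark (distance between carrier_blue and mark below 0.05 m and contact force between the fingers and carrier_blue above 15 N).
It also fails if it takes over 51 s, if anything falls off the work surface, if the arm or the gripper's body presses on something with over 40 N, if the wrist force passes 120 N, or if a joint passes its speed limit or range.

## Working session

There is one attempt and no reset: what is moved stays moved. The work goes in short steps, Python scripts to look and compute and a tool call to move; the robot and the scene stay as the last step left them, time stands still between calls to the robot, and variables do not carry over. Pictures are saved under pics/ and viewed, at most 10 in all, crops included, and the job is handed in when it is done.

Besides the shell and the picture viewer there is one more tool, called after ">>>" as name(argument=value, ...) on one line, values as JSON. move_arm: Moves the arm, as the interface text tells. Its arguments: {"type":"object","properties":{"fingers":{"type":"array","items":{"type":"number"}},"travel":{"type":"array","items":{"type":"array","items":{"type":"number"}}},"dr":{"type":"array","items":{"type":"array","items":{"type":"number"}}}},"required":["fingers","travel","dr"]}

```bash
mkdir -p pics; python3 - <<'E'
from bench import arm
import cv2,numpy as np
np.set_printoptions(suppress=True,precision=3)
for n in("side","top"):
    im=arm.get_image(n); cv2.imwrite(f"pics/{n}0.png",im[:,:,::-1]); m=arm.camera_model(n); print(n,m)
print(arm.read_state())
E
```

```text
side {'intrinsics': array([[450.528,   0.   , 322.693],
       [  0.   , 450.528, 241.647],
       [  0.   ,   0.   ,   1.   ]]), 'k1': -0.07034403776753513, 'pose': array([[  -0.803,    0.319,   -0.503, -162.981],
       [  -0.596,   -0.427,    0.68 , 1021.721],
       [   0.002,    0.846,    0.533,  758.905],
       [   0.   ,    0.   ,    0.   ,    1.   ]])}
top {'intrinsics': array([[510.426,   0.   , 324.214],
       [  0.   , 510.426, 236.701],
       [  0.   ,   0.   ,   1.   ]]), 'k1': -0.06556482816647637, 'pose': array([[   0.004,    0.985,   -0.174,  163.154],
       [  -1.   ,    0.002,   -0.012,  192.185],
       [  -0.011,    0.174,    0.985, 1636.037],
       [   0.   ,    0.   ,    0.   ,    1.   ]])}
{'clock': 0.1, 'joints': array([-0.95 ,  0.385,  0.007, -0.   , -1.194, -0.259]), 'joint_vel': array([-0.   , -0.002,  0.004,  0.002,  0.002, -0.   ]), 'joint_efforts': array([ -0.001, -39.332,  18.893,   4.198,  -0.003,   0.   ]), 'position': array([ 221.16 , -584.374,  403.746]), 'ee_rot': array([-0.18 ,  0.984,  0.001, -0.   ]), 'contact_force': array([-0.58 ,  0.958,  0.519]), 'wrist_torque': array([ 0.012, -0.035, -0.013]), 'grasp_force': 0.0, 'gripper_width': 85.49192433315046}
```

View pics/side0.png

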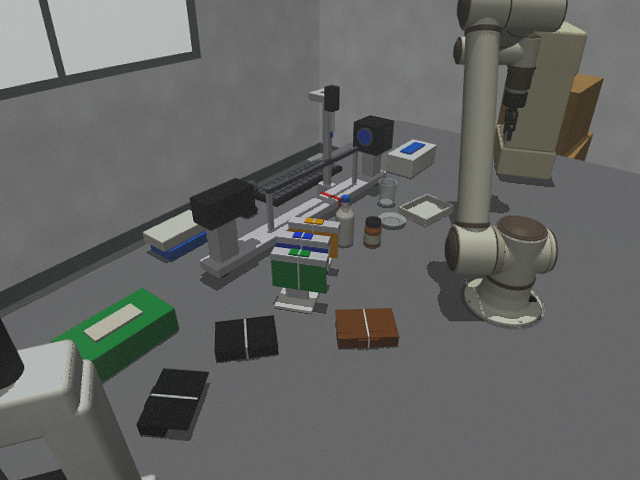

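View pics/top0.png

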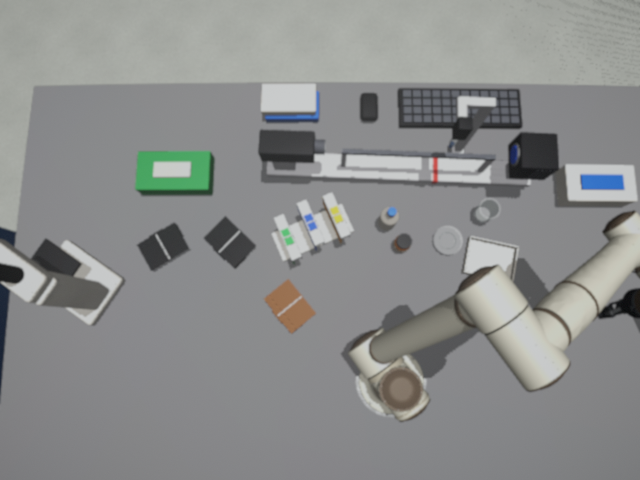

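The side view shows the stand with three carriers: green (300,253), blue (303,236) and amber (315,221). In the top view they are at (287,237), (310,222) and (336,212). The analyser's camera box is at (290,145), on the +y side, and the red stripe is at (435,170). The two black blocks (163,246) and (230,242), the brown block (290,306) and the blue-lidded box on the right are look-alikes. The candidate with the blue coupon on a stand bar is the one at (310,222), so I'll measure it and confirm it in a crop.

```bash
cat > h.py <<'E'
from bench import arm
import cv2,numpy as np
np.set_printoptions(suppress=True,precision=2)
def ray(n,uv):
    m=arm.camera_model(n);K=m["intrinsics"]
    p=cv2.undistortPoints(np.array([[uv]],float),K,np.array([m["k1"],0,0,0,0]))[0,0]
    P=m["pose"]; d=P[:3,:3]@[p[0],-p[1],-1]; return P[:3,3],d
def onz(n,uv,z):
    o,d=ray(n,uv); return o+d*(z-o[2])/d[2]
def proj(n,X):
    m=arm.camera_model(n);P=m["pose"];c=P[:3,:3].T@(np.array(X,float)-P[:3,3]);x=np.array([c[0],-c[1]])/-c[2]
    x=x*(1+m["k1"]*(x@x));K=m["intrinsics"];return K[:2,:2]@x+K[:2,2]
def tri(a,b):
    (o1,d1),(o2,d2)=ray("side",a),ray("top",b)
    s=np.linalg.lstsq(np.c_[d1,-d2],o2-o1,rcond=None)[0];p,q=o1+s[0]*d1,o2+s[1]*d2
    return (p+q)/2,np.linalg.norm(p-q)
def blobs(im,name,lo,hi,box,amin=8):
    x0,y0,x1,y1=box
    h=cv2.cvtColor(im,cv2.COLOR_RGB2HSV);m=cv2.inRange(h,lo,hi);k=np.zeros_like(m);k[y0:y1,x0:x1]=m[y0:y1,x0:x1]
    n,l,s,c=cv2.connectedComponentsWithStats(k)
    return [(c[i],s[i,4],cv2.minAreaRect(np.argwhere(l==i)[:,::-1].astype(np.float32))) for i in range(1,n) if s[i,4]>=amin]
E
python3 - <<'E'
from h import *
t=cv2.imread("pics/top0.png")[:,:,::-1].copy();s=cv2.imread("pics/side0.png")[:,:,::-1].copy()
for nm,lo,hi in(("blue",(110,120,60),(130,255,255)),("green",(55,120,60),(80,255,255)),("yel",(18,120,60),(35,255,255))):
    b=blobs(t,"top",lo,hi,(265,190,360,270));print(nm,[(c,a,r) for c,a,r in b],[onz("top",c,154) for c,a,r in b])
    b=blobs(s,"side",lo,hi,(265,205,345,300));print("  side",[(c,a) for c,a,r in b],[onz("side",c,154) for c,a,r in b])
b=blobs(t,"top",(0,150,80),(8,255,255),(420,140,450,190),3)+blobs(t,"top",(172,150,80),(180,255,255),(420,140,450,190),3);print("red",b,[onz("top",c,50) for c,a,r in b])
b=blobs(s,"side",(0,150,80),(8,255,255),(310,180,350,210),3)+blobs(s,"side",(172,150,80),(180,255,255),(310,180,350,210),3);print("red side",b,[onz("side",c,50) for c,a,r in b])
a=cv2.resize(t[125:255,255:515],None,fx=3,fy=3,interpolation=cv2.INTER_CUBIC)
cv2.imwrite("pics/crop_t.png",a[:,:,::-1])
a=cv2.resize(s[80:280,190:410],None,fx=3,fy=3,interpolation=cv2.INTER_CUBIC)
cv2.imwrite("pics/crop_s.png",a[:,:,::-1])
E
```

```text
blue [(array([308.28, 217.45]), np.int32(29), ((308.3000183105469, 217.60003662109375), (4.919349670410156, 5.366562843322754), 63.43495178222656)), (array([311.84, 225.78]), np.int32(32), ((311.8000183105469, 225.60003662109375), (5.366563320159912, 5.366562843322754), 63.43495178222656))] [array([483.15, 257.35, 154.  ]), array([457.94, 246.54, 154.  ])]
  side [(array([297.27, 234.41]), np.int32(49)), (array([307.38, 235.64]), np.int32(53)), (array([287.01, 245.57]), np.int32(84)), (array([315.54, 249.3 ]), np.int32(94))] [array([481.85, 260.73, 154.  ]), array([457.12, 249.89, 154.  ]), array([468.4 , 317.36, 154.  ]), array([401.33, 288.37, 154.  ])]
green [(array([285.05, 232.1 ]), np.int32(20), ((285.0, 232.0), (4.0, 4.0), 90.0)), (array([288.77, 240.55]), np.int32(22), ((288.70001220703125, 240.60000610351562), (4.110960960388184, 4.743415832519531), 71.56504821777344))] [array([438.78, 325.66, 154.  ]), array([413.47, 314.23, 154.  ])]
  side [(array([293.7 , 251.41]), np.int32(54)), (array([304.63, 252.92]), np.int32(59)), (array([284.24, 274.92]), np.int32(491)), (array([3
[... 154 characters left out ...]
, 154.  ])]
yel [(array([334.26, 210.22]), np.int32(27), ((334.5, 210.5), (5.0, 5.0), 90.0)), (array([337.87, 218.37]), np.int32(30), ((337.9500427246094, 218.35000610351562), (5.0596442222595215, 5.375871658325195), 71.56504821777344))] [array([505.25, 180.2 , 154.  ]), array([480.49, 169.49, 154.  ])]
  side [(array([314.1 , 220.69]), np.int32(88))] [array([490.72, 177.66, 154.  ])]
red [(array([435.04, 169.56]), np.int32(25), ((435.5, 169.5), (23.0, 1.0), 90.0))] [array([ 664.91, -146.87,   50.  ])]
red side [(array([330.  , 195.33]), np.int32(36), ((329.8000183105469, 195.10000610351562), (19.922348022460938, 2.2135941982269287), 18.434947967529297))] [array([ 668.69, -145.13,   50.  ])]
```

View pics/crop_t.png

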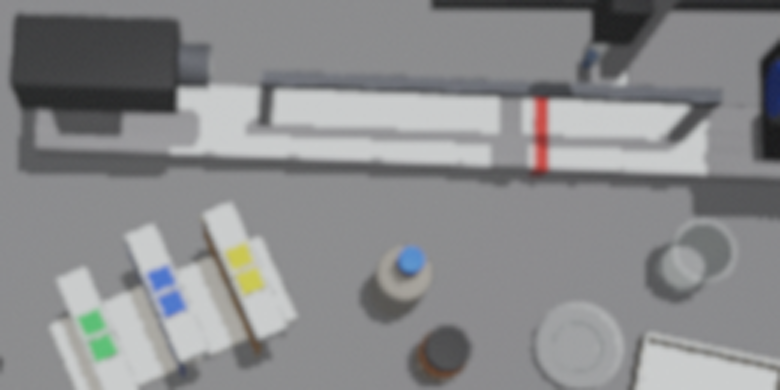

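View pics/crop_s.png

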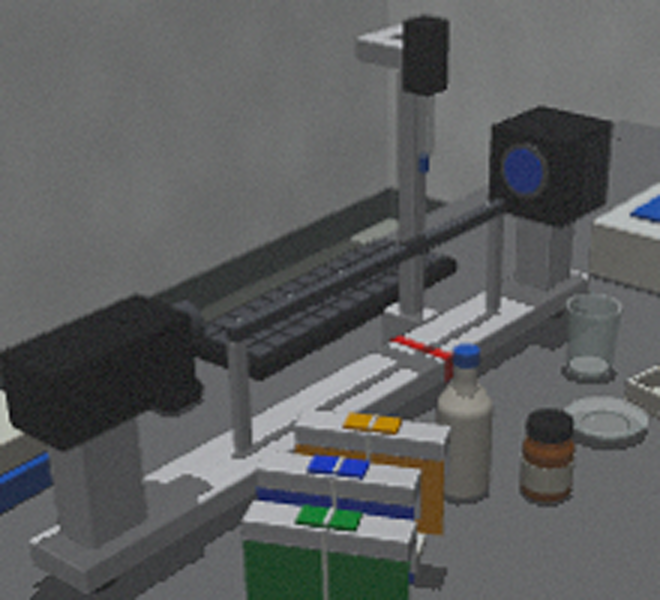

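The crops confirm it: the blue coupon is on the middle stand bar, at crop (165,290) top and (338,466) side, between green and amber. The red stripe is at top crop (540,135). The rail runs from about (265,75) to (720,97) in the top crop. Next I'll measure the rail edges.

```bash
python3 - <<'E'
from h import *
t=cv2.imread("pics/top0.png",0).astype(int);s=cv2.imread("pics/side0.png",0).astype(int)
for u in(350,365,380,395,410,425,445,470,485): print("top",u,"rows144..172",t[144:172,u])
for u in(272,280,290,300,310,322,345,353): 
    r=int(190+(272-u)*0.455); print("side",u,r-12,s[r-12:r+14,u])
E
```

```text
top 350 rows144..172 [140 140 140 138 131 120 116 116 112 109 141 181 199 203 203 203 203 203
 203 203 203 196 177 157 151 164 186 199]
top 365 rows144..172 [140 140 140 139 138 131 121 116 108  93 120 172 196 203 203 203 203 203
 203 202 203 203 196 177 156 149 163 187]
top 380 rows144..172 [140 140 141 140 138 130 120 115 113 111 104 134 177 198 203 203 203 203
 203 203 203 202 197 178 157 147 149 163]
top 395 rows144..172 [139 139 140 140 141 138 129 120 113 108  95 106 154 188 200 203 203 203
 203 202 203 203 203 197 179 157 149 162]
top 410 rows144..172 [139 140 140 139 140 138 132 123 115 114 109  99 122 170 197 203 203 202
 203 203 203 203 203 198 180 159 149 149]
top 425 rows144..172 [139 139 140 139 139 139 138 132 120 114 109  98  88 103 131 144 145 146
 147 147 146 148 148 147 148 149 150 150]
top 445 rows144..172 [139 139 139 138 138 139 138 133 125 110  97  86  75 104 161 194 202 203
 203 203 203 203 203 202 203 198 182 159]
top 470 rows144..172 [137 138 138 137 138 139 138 137 131 119 113 110 107  95 102 153 192 202
 203 203 202 202 202 202 202 201 190 170]
top 485 rows
[... 253 characters left out ...]
73 78 84 54 41 42 41 51 56 68 52 70 79 65 60 65 48
 39 46]
side 290 169 [76 79 68 71 77 59 64 59 74 83 57 40 42 43 44 73 67 53 64 59 75 80 58 40
 46 43]
side 300 165 [78 64 68 72 53 60 56 72 80 67 43 42 43 58 74 67 50 54 71 82 65 42 44 39
 36 41]
side 310 160 [131  86  72  77  66  63  56  77  81  69  50  42  41  50  71  52  49  76
  79  83  54  41  47  43  38  34]
side 322 155 [114 104  90  91  94  84  80  81  84  60  40  44  39  50  53  70  59  70
  70  55  45  45  38  38  36  60]
side 345 144 [115 105 102 103 102 103  94  84  86  67  44  40  47  84 104 103 103 101
 102 103 102 106 100 103 102 101]
side 353 141 [44 38 47 42 37 48 67 87 66 49 38 39 74 85 87 86 85 85 85 86 84 86 84 86
 85 85]
```

```bash
python3 - <<'E'
from h import *
T=[(350,148.4),(365,149.2),(380,149.3),(395,150.1),(410,150.5),(425,151.4),(445,151.8),(470,152.3),(485,153.4)]
B=[(350,154.4),(365,154.6),(380,155.4),(395,155.8),(410,156.5),(445,157.4),(470,158.8)]
S=[(272,187.5),(280,183.7),(290,178.8),(300,174.2),(310,169.4),(322,163.9),(345,153.2)]
for n,P,z,off in(("top",T,190,-7),("top",B,174,7),("side",S,190,7)):
    X=np.array([onz(n,p,z) for p in P]);f=np.polyfit(X[:,1],X[:,0],1);r=X[:,0]-np.polyval(f,X[:,1])
    print(n,z,"slope",f[0],"centre x at y=200,-146:",np.polyval(f,[200,-146])+off,"rms",r.std(), "y range",X[[0,-1],1])
# rail ends
print("left end top",onz("top",(343,150.5),190),"side",onz("side",(268.5,189),190))
print("right end top",onz("top",(495,155.5),190),"side",onz("side",(357,148),190))
print("stripe top edge pts",[onz("top",(435,r),50) for r in(159,181)])
print("bottle",onz("top",(255+410/3,125+262/3),150),onz("side",(190+466/3,80+357/3),157))
E
```

```text
top 190 slope 0.03244772516704957 centre x at y=200,-146: [680.22 668.99] rms 0.6571809061381626 y range [ 133.72 -268.43]
top 174 slope 0.03428236933281119 centre x at y=200,-146: [682.04 670.18] rms 0.5019853944222001 y range [ 133.19 -227.09]
side 190 slope 0.046706461624073485 centre x at y=200,-146: [681.04 664.88] rms 0.42215928904730066 y range [ 145.16 -211.58]
left end top [678.94 154.55 190.  ] side [672.37 158.83 190.  ]
right end top [ 665.22 -298.13  190.  ] side [ 648.91 -279.47  190.  ]
stripe top edge pts [array([ 700.69, -148.1 ,   50.  ]), array([ 626.5 , -145.31,   50.  ])]
bottle [500.03   9.01 150.  ] [492.69  23.54 157.  ]
```

```bash
cat >> h.py <<'E'
from scipy.spatial.transform import Rotation as R
def go(x,y,z,yaw):
    s=arm.read_state();r=R.from_quat(s["ee_rot"]);g=R.from_matrix(np.c_[[np.cos(yaw),np.sin(yaw),0],[np.sin(yaw),-np.cos(yaw),0],[0,0,-1]])
    print("t",s["clock"],"pos",s["position"],"F",s["contact_force"],"w",s["gripper_width"],"g",s["grasp_force"],"q",s["joints"])
    print("travel",r.inv().apply(np.array([x,y,z])-s["position"]),"dr",(r.inv()*g).as_rotvec())
E
python3 -c "
from h import *
go(470,253.6,404,np.radians(203.5))"
```

```text
t 0.1 pos [ 221.16 -584.37  403.75] F [-0.58  0.96  0.52] w 85.49192433315046 g 0.0 q [-0.95  0.39  0.01 -0.   -1.19 -0.26]
travel [-529.2   695.75    1.02] dr [ 0.   -0.   -0.05]
```

>>> move_arm(fingers=[60, 60, 60, 60, 60, 60, 60, 60, 60, 60], travel=[[-25, 33, 0], [-55, 72, 0], [-85, 112, 0], [-115, 151, 0], [-145, 191, 0], [-175, 230, 0], [-205, 270, 0], [-235, 309, 0], [-265, 348, 0], [-295, 388, 0]], dr=[[0, 0, 0], [0, 0, -0.01], [0, 0, -0.02], [0, 0, -0.03], [0, 0, -0.04], [0, 0, -0.05], [0, 0, -0.05], [0, 0, -0.05], [0, 0, -0.05], [0, 0, -0.05]])

```text
clock: 1.1
position: [359.5, -115.4, 404.8]
ee_rot: [-0.204, 0.979, 0.0, 0.0]
contact_force: [1.8, -0.4, 0.4]
gripper_width: 60.1
grasp_force: 0.0
```

```bash
python3 -c "
from h import *
go(470,253.6,404,np.radians(203.5))"
```

```text
t 1.1 pos [ 359.53 -115.37  404.78] F [ 1.79 -0.4   0.36] w 60.1137631286174 g 0.0 q [ 0.13 -0.06 -0.54 -0.   -1.09 -1.29]
travel [-248.84  293.98    0.89] dr [-0.  0.  0.]
```

>>> move_arm(fingers=[60, 60, 60, 60, 60, 60, 60, 60, 60, 60], travel=[[-30, 35, 0], [-60, 71, 0], [-90, 106, 0], [-120, 142, 0], [-150, 177, 0], [-180, 213, 0], [-210, 248, 0], [-235, 278, 0], [-249, 294, 1], [-249, 294, 1]], dr=[[0, 0, 0], [0, 0, 0], [0, 0, 0], [0, 0, 0], [0, 0, 0], [0, 0, 0], [0, 0, 0], [0, 0, 0], [0, 0, 0], [0, 0, 0]])

```text
clock: 2.1
position: [470.8, 254.4, 402.4]
ee_rot: [-0.206, 0.979, -0.0, -0.001]
contact_force: [-1.0, -1.0, 0.2]
gripper_width: 59.8
grasp_force: 0.0
```

```bash
python3 - <<'E'
from h import *
go(470,253.6,287,np.radians(203.5))
for n,box in(("top",(265,190,360,270)),("side",(265,205,345,242))):
    im=arm.get_image(n);cv2.imwrite(f"pics/{n}1.png",im[:,:,::-1])
    for c,a,r in blobs(im,n,(110,120,60),(130,255,255),box): print(n,c,a,onz(n,c,154))
s=cv2.imread("pics/side1.png");cv2.imwrite("pics/c1.png",cv2.resize(s[100:300,220:420],None,fx=3,fy=3,interpolation=cv2.INTER_CUBIC))
E
```

```text
t 2.1 pos [470.82 254.36 402.43] F [-0.97 -0.95  0.16] w 59.8052080468955 g 0.0 q [ 0.8   0.23 -0.22 -0.   -1.12 -1.96]
travel [  0.89  -0.31 115.43] dr [-0. -0.  0.]
top [311.79 225.88] 33 [457.64 246.71 154.  ]
side [296.98 234.54] 46 [482.02 261.7  154.  ]
side [307.29 235.75] 51 [456.97 250.42 154.  ]
```

View pics/c1.png

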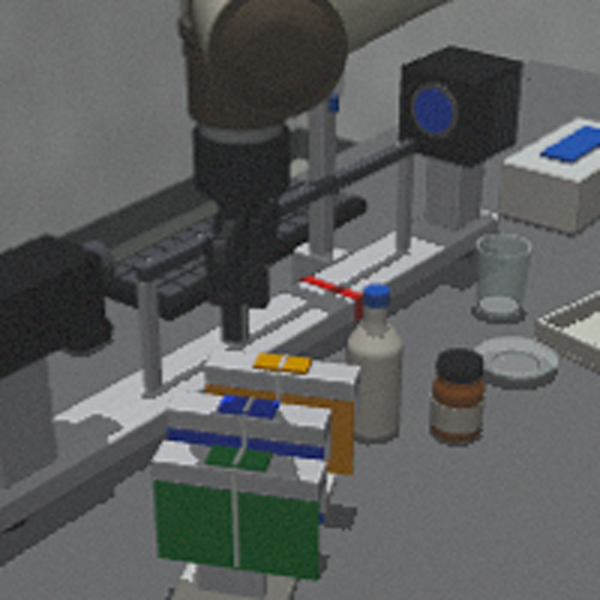

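The crop shows the open gripper above the blue carrier (fingertips near crop (235,340)), with amber and green undisturbed on either side. I'll descend and grip.

>>> move_arm(fingers=[60, 60, 60, 60, 60, 60, 60, 45, 36, 30], travel=[[1, 0, 20], [1, 0, 45], [1, 0, 70], [1, 0, 90], [1, 0, 105], [1, 0, 113], [1, 0, 114], [1, 0, 114], [1, 0, 114], [1, 0, 114]], dr=[[0, 0, 0], [0, 0, 0], [0, 0, 0], [0, 0, 0], [0, 0, 0], [0, 0, 0], [0, 0, 0], [0, 0, 0], [0, 0, 0], [0, 0, 0]])

```text
clock: 3.2
position: [469.7, 251.4, 291.1]
ee_rot: [-0.205, 0.979, 0.0, 0.001]
contact_force: [-0.2, -1.9, 3.6]
gripper_width: 31.3
grasp_force: 59.3
```

>>> move_arm(fingers=[26, 26, 26, 26, 26], travel=[[0, 0, 0], [0, 0, 0], [0, 0, 0], [0, 0, 0], [0, 0, 0]], dr=[[0, 0, 0], [0, 0, 0], [0, 0, 0], [0, 0, 0], [0, 0, 0]])

```text
clock: 3.7
position: [469.7, 251.5, 291.1]
ee_rot: [-0.205, 0.979, 0.0, 0.001]
contact_force: [0.1, -1.8, 5.7]
gripper_width: 31.1
grasp_force: 59.5
```

>>> move_arm(fingers=[26, 26, 26, 26, 26, 26, 26, 26, 26, 26], travel=[[0, 0, -8], [0, 0, -22], [0, 0, -40], [0, 0, -60], [0, 0, -80], [0, 0, -100], [0, 0, -120], [0, 0, -140], [0, 0, -157], [0, 0, -165]], dr=[[0, 0, 0], [0, 0, 0], [0, 0, 0], [0, 0, 0], [0, 0, 0], [0, 0, 0], [0, 0, 0], [0, 0, 0], [0, 0, 0], [0, 0, 0]])

```text
clock: 4.7
position: [469.2, 251.6, 456.1]
ee_rot: [-0.205, 0.979, 0.001, 0.001]
contact_force: [-0.1, 0.3, -3.3]
gripper_width: 31.1
grasp_force: 59.6
```

```bash
python3 - <<'E'
from h import *
go(674,15,460,np.radians(267.9))
for n in("side","top"):
    im=arm.get_image(n);cv2.imwrite(f"pics/{n}2.png",im[:,:,::-1])
s=cv2.imread("pics/side2.png");cv2.imwrite("pics/c2.png",cv2.resize(s[100:300,220:420],None,fx=3,fy=3,interpolation=cv2.INTER_CUBIC))
E
```

```text
t 4.7 pos [469.21 251.57 456.12] F [-0.1   0.35 -3.28] w 31.060706416179407 g 59.57800190895796 q [ 0.8   0.19 -0.13 -0.   -1.24 -1.96]
travel [ -92.95 -298.77   -4.09] dr [ 0.    0.   -1.12]
```

View pics/c2.png

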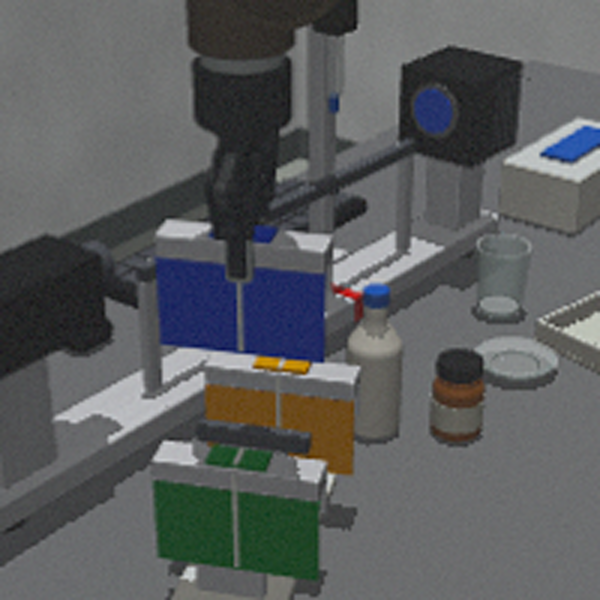

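The blue carrier is held level with the finger on its white line (crop (240,290)). Amber and green haven't moved. Next I'll go above the rail.

>>> move_arm(fingers=[26, 26, 26, 26, 26, 26, 26, 26, 26, 26], travel=[[-3, -10, 0], [-10, -33, -4], [-20, -65, -4], [-32, -103, -4], [-44, -141, -4], [-56, -179, -4], [-68, -217, -4], [-79, -253, -4], [-88, -283, -4], [-93, -299, -4]], dr=[[0, 0, -0.04], [0, 0, -0.14], [0, 0, -0.26], [0, 0, -0.39], [0, 0, -0.52], [0, 0, -0.65], [0, 0, -0.78], [0, 0, -0.91], [0, 0, -1.04], [0, 0, -1.12]])

```text
clock: 5.8
position: [675.6, 12.7, 455.7]
ee_rot: [-0.694, 0.72, 0.001, -0.002]
contact_force: [0.4, -0.4, -1.9]
gripper_width: 31.3
grasp_force: 59.8
```

>>> move_arm(fingers=[26, 26, 26], travel=[[0, 0, 0], [0, 0, 0], [0, 0, 0]], dr=[[0, 0, 0], [0, 0, 0], [0, 0, 0]])

```text
clock: 6.1
position: [673.9, 15.4, 458.0]
ee_rot: [-0.693, 0.721, 0.001, -0.0]
contact_force: [-0.1, -0.1, -1.7]
gripper_width: 31.0
grasp_force: 59.8
```

```bash
python3 - <<'E'
from h import *
go(674,15,375,np.radians(267.9))
p=arm.read_state()["position"]
for n in("side","top"):
    im=arm.get_image(n);cv2.imwrite(f"pics/{n}3.png",im[:,:,::-1])
    print(n,"proj origin",proj(n,p-[0,0,161]),"skirt corner bottoms",proj(n,p+[-16,70,-241]),proj(n,p+[-16,-70,-241]))
    for c,a,r in blobs(im,n,(105,100,40),(130,255,255),(220,80,420,260)): print(c,a,r)
s=cv2.imread("pics/side3.png");t=cv2.imread("pics/top3.png")
a=cv2.resize(s[90:240,220:370],(600,600),interpolation=cv2.INTER_CUBIC)
cv2.imwrite("pics/c3.png",a)
E
```

```text
t 6.1 pos [673.89  15.44 458.01] F [-0.13 -0.13 -1.69] w 30.958332767903084 g 59.846854135394096 q [ 0.26  0.44  0.23 -0.   -1.36 -0.3 ]
travel [ 0.44 -0.24 83.01] dr [ 0.  0. -0.]
side proj origin [298.28 140.15] skirt corner bottoms [288.25 173.46] [316.7  159.28]
[363.97 136.58] 149 ((364.0, 136.5), (13.435027122497559, 12.020814895629883), 45.0)
[295.  134.5] 34 ((295.29412841796875, 134.67648315429688), (4.365641117095947, 10.429031372070312), 75.96376037597656)
[331.   134.33] 15 ((331.0, 134.5), (5.0, 2.0), 90.0)
[300.61 155.59] 714 ((301.1358947753906, 155.33352661132812), (23.906902313232422, 41.365455627441406), 67.83365631103516)
[411.03 147.88] 136 ((410.4705505371094, 148.61767578125), (8.060433387756348, 20.40833282470703), 59.036251068115234)
[345.13 198.24] 62 ((345.0, 198.5), (7.0, 8.0), 90.0)
top proj origin [394.31 139.19] skirt corner bottoms [367.01 154.26] [415.06 154.39]
[317.38  93.  ] 8 ((317.5, 93.0), (4.0, 1.0), 90.0)
[286.78 117.21] 243 ((287.5, 117.5), (5.0, 45.0), 90.0)
[388.05 136.41] 37 ((388.0, 136.5), (7.0, 4.0), 90.0)
[381.86 149.6 ] 80 ((380.9499816894531, 149.6499786376953), (14.41894245147705, 6.212416648864746), 4.39870548248291)
[408.69 150.4 ] 89 ((408.5, 150.5), (7.0, 13.0), 90.0)
```

View pics/c3.png

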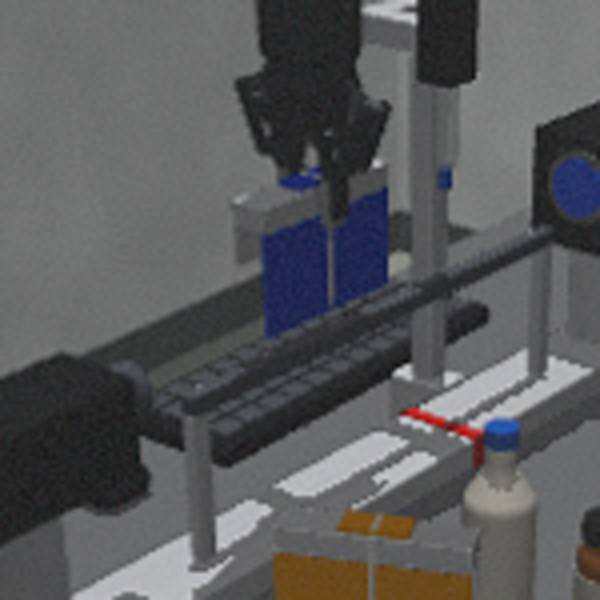

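The crop shows the carrier hanging level above the rail and parallel to it. Its skirt faces the robot, the skirt bottom runs from (265,337) to (388,283), and it is well clear of the needle post. I'll check the carrier's x against the rail in both views.

```bash
python3 - <<'E'
from h import *
p=np.array([673.89,15.44,458.01])
for n,cols in(("top",list(range(376,387,2))+list(range(404,413,2))),("side",list(range(289,300,2))+list(range(305,315,2)))):
    g=cv2.imread(f"pics/{n}3.png")[:,:,::-1].astype(float)
    b=g[:,:,2]-g[:,:,0]   # blueness
    X=[]
    for u in cols:
        c=b[142:180,u]; i=int(np.argmax(c)); m=c.max()
        j=max(k for k in range(len(c)) if c[k]>m/2); v=142+j+(c[j]-m/2)/(c[j]-c[j+1]); X.append(onz(n,(u,v),p[2]-241))
    X=np.array(X);f=np.polyfit(X[:,1],X[:,0],1);print(n,"slope",f[0],"x outer face at y=15:",np.polyval(f,15),"expect",p[0]-16,"y",X[[0,-1],1],"res",(X[:,0]-np.polyval(f,X[:,1])).round(1))
E
```

```text
top slope 0.03484631308023688 x outer face at y=15: 657.6238325476038 expect 657.89 y [ 59.24 -45.57] res [-0.1  0.   0.1 -0.   0.   0.   0.4  0.1 -0.3 -0.5  0.3]
side slope 0.04122507730470738 x outer face at y=15: 654.4130954708138 expect 657.89 y [ 83.33 -26.83] res [-0.5 -0.6 -0.4  0.   0.   1.2  1.1  1.1  1.1 -1.8 -1.3]
```

>>> move_arm(fingers=[26, 26, 26, 26, 26, 26, 26, 26, 26], travel=[[0, -1.5, 5], [0, -1.5, 15], [0, -1.5, 25], [0, -1.5, 35], [0, -1.5, 45], [0, -1.5, 55], [0, -1.5, 64], [0, -1.5, 70], [0, -1.5, 70]], dr=[[0, 0, 0], [0, 0, 0], [0, 0, 0], [0, 0, 0], [0, 0, 0], [0, 0, 0], [0, 0, 0], [0, 0, 0], [0, 0, 0]])

```text
clock: 7.1
position: [675.7, 14.6, 387.3]
ee_rot: [-0.693, 0.721, 0.001, -0.001]
contact_force: [-0.0, 0.3, -2.6]
gripper_width: 31.8
grasp_force: 59.9
```

>>> move_arm(fingers=[26, 26, 26, 26, 26, 26], travel=[[0, 0, 4], [0, 0, 8], [0, 0, 12], [0, 0, 15], [0, 0, 18], [0, 0, 18]], dr=[[0, 0, 0], [0, 0, 0], [0, 0, 0], [0, 0, 0], [0, 0, 0], [0, 0, 0]])

```text
clock: 7.7
position: [675.7, 14.6, 370.1]
ee_rot: [-0.693, 0.721, 0.0, -0.0]
contact_force: [-0.2, 0.7, -2.6]
gripper_width: 31.3
grasp_force: 59.9
```

Both walls are past the rail top with no contact. I'll lower the rest of the way.

>>> move_arm(fingers=[26, 26, 26, 26, 26, 26, 26], travel=[[0, 0, 4], [0, 0, 8], [0, 0, 12], [0, 0, 15], [0, 0, 17], [0, 0, 18.5], [0, 0, 18.5]], dr=[[0, 0, 0], [0, 0, 0], [0, 0, 0], [0, 0, 0], [0, 0, 0], [0, 0, 0], [0, 0, 0]])

```text
clock: 8.4
position: [675.8, 14.6, 352.0]
ee_rot: [-0.693, 0.721, 0.0, -0.0]
contact_force: [-0.7, -0.2, -2.6]
gripper_width: 31.1
grasp_force: 59.9
```

>>> move_arm(fingers=[26, 26, 26, 26], travel=[[0, 0, 1], [0, 0, 2], [0, 0, 3], [0, 0, 3]], dr=[[0, 0, 0], [0, 0, 0], [0, 0, 0], [0, 0, 0]])

```text
clock: 8.8
position: [675.7, 14.7, 351.2]
ee_rot: [-0.693, 0.721, -0.001, 0.001]
contact_force: [-3.2, 1.4, 5.0]
gripper_width: 31.1
grasp_force: 60.8
```

It has seated on the rail (upward force 5 N at TCP z 351, as expected). I'll release and rise.

>>> move_arm(fingers=[40, 55, 60, 60, 60, 60, 60, 60, 60, 60], travel=[[0, 0, 0], [0, 0, 0], [0, 0, 0], [0, 0, 0], [0, 0, -10], [0, 0, -25], [0, 0, -45], [0, 0, -65], [0, 0, -75], [0, 0, -75]], dr=[[0, 0, 0], [0, 0, 0], [0, 0, 0], [0, 0, 0], [0, 0, 0], [0, 0, 0], [0, 0, 0], [0, 0, 0], [0, 0, 0], [0, 0, 0]])

```text
clock: 9.8
position: [675.9, 14.6, 426.6]
ee_rot: [-0.693, 0.721, -0.001, 0.002]
contact_force: [0.7, -0.1, 0.4]
gripper_width: 59.9
grasp_force: 0.0
```

```bash
cat >> h.py <<'E'
def meas(tag):
    for n,box,ms in(("top",(330,130,480,165),0),("side",(270,130,350,205),0)):
        im=arm.get_image(n);cv2.imwrite(f"pics/{n}{tag}.png",im[:,:,::-1])
        for c,a,r in blobs(im,n,(105,110,40),(130,255,255),box): print(n,c,a,"at z214:",onz(n,c,214))
E
python3 - <<'E'
from h import *
meas("4"); go(678.8,115,426,np.radians(267.9))
s=cv2.imread("pics/side4.png");t=cv2.imread("pics/top4.png")
cv2.imwrite("pics/c4.png",np.hstack([cv2.resize(s[110:210,250:350],(400,400),interpolation=2),cv2.resize(t[110:210,340:440],(400,400),interpolation=2)]))
E
```

```text
top [385.87 149.  ] 47 at z214: [675.19  29.85 214.  ]
top [403.97 161.55] 31 at z214: [636.99 -22.08 214.  ]
side [331.  134.5] 12 at z214: [ 766.91 -284.81  214.  ]
side [297.71 167.06] 51 at z214: [670.82  25.34 214.  ]
side [310.   182.31] 289 at z214: [571.49  91.01 214.  ]
side [293.91 190.01] 348 at z214: [576.   157.87 214.  ]
side [345.27 198.2 ] 56 at z214: [433.42 114.22 214.  ]
t 9.9 pos [675.57  14.65 423.63] F [-0.09  0.2   0.42] w 60.022104127427774 g 0.0 q [ 0.26  0.46  0.18 -0.   -1.29 -0.3 ]
travel [-100.4     0.7    -2.34] dr [ 0.  0. -0.]
```

View pics/c4.png

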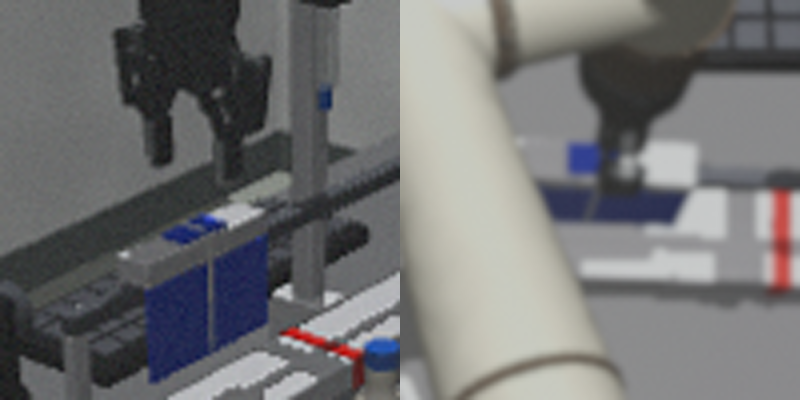

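The views show the carrier hanging level on the rail and let go of, with the coupon near y≈15 and about 160 mm short of the stripe. To keep the wrist clear of the dosing block I'll turn the gripper 90° and push the end face with the leading finger's back, opening at 40.

```bash
python3 - <<'E'
from h import *
go(680,138,426,np.radians(177.9))
E
```

```text
t 9.9 pos [675.57  14.65 423.63] F [-0.09  0.2   0.42] w 60.022104127427774 g 0.0 q [ 0.26  0.46  0.18 -0.   -1.29 -0.3 ]
travel [-123.43    0.4    -2.33] dr [ 0.   -0.    1.57]
```

>>> move_arm(fingers=[50, 40, 40, 40, 40, 40, 40, 40, 40, 40], travel=[[-8, 0, -2], [-24, 0, -2], [-42, 0, -2], [-60, 0, -2], [-78, 0, -2], [-95, 0, -2], [-108, 0, -2], [-117, 0, -2], [-123, 0.5, -2], [-123, 0.5, -2]], dr=[[0, 0, 0.1], [0, 0, 0.24], [0, 0, 0.38], [0, 0, 0.52], [0, 0, 0.66], [0, 0, 0.8], [0, 0, 0.94], [0, 0, 1.08], [0, 0, 1.22], [0, 0, 1.36]])

```text
clock: 10.9
position: [680.0, 138.5, 424.1]
ee_rot: [-0.083, 0.997, -0.0, -0.002]
contact_force: [-1.1, -0.4, -0.1]
gripper_width: 39.8
grasp_force: 0.0
```

>>> move_arm(fingers=[40, 40, 40], travel=[[0, 0, 0], [0, 0, 0], [0, 0, 0]], dr=[[0, 0, 0.11], [0, 0, 0.21], [0, 0, 0.21]])

```text
clock: 11.2
position: [680.0, 137.6, 424.4]
ee_rot: [0.019, 1.0, -0.0, -0.001]
contact_force: [-1.0, 0.5, 0.3]
gripper_width: 40.4
grasp_force: 0.0
```

```bash
python3 - <<'E'
from h import *
go(680,138,366,np.radians(177.9))
meas("5")
s=cv2.imread("pics/side5.png");t=cv2.imread("pics/top5.png")
cv2.imwrite("pics/c5.png",np.hstack([cv2.resize(s[110:210,250:350],(400,400),interpolation=2),cv2.resize(t[110:210,340:440],(400,400),interpolation=2)]))
E
```

```text
t 11.2 pos [680.02 137.62 424.44] F [-1.02  0.54  0.26] w 40.39114412892854 g 0.0 q [ 0.43  0.49  0.23 -0.   -1.31 -2.04]
travel [-0.14  0.44 58.44] dr [-0. -0. -0.]
top [385.44 149.07] 41 at z214: [674.97  31.12 214.  ]
top [394.46 149.23] 39 at z214: [674.56   4.74 214.  ]
top [376.19 160.47] 89 at z214: [640.04  58.72 214.  ]
top [399.12 161.21] 100 at z214: [637.97  -7.98 214.  ]
side [331.  134.5] 12 at z214: [ 766.91 -284.81  214.  ]
side [297.74 166.84] 58 at z214: [671.81  23.97 214.  ]
side [310.03 182.22] 291 at z214: [571.81  90.46 214.  ]
side [293.93 190.17] 349 at z214: [575.32 158.6  214.  ]
side [345.03 198.21] 58 at z214: [433.89 114.65 214.  ]
```

View pics/c5.png

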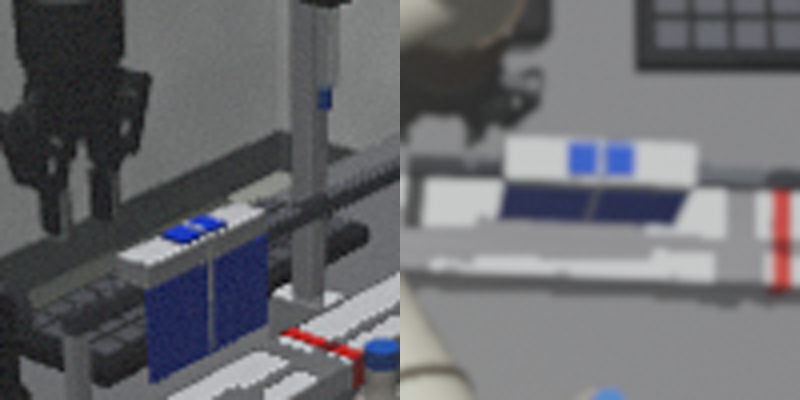

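The crop shows the gripper turned and on the camera side of the carrier, with the fingertips over the rail end beyond its end face. The coupon halves are at top crop (583,158) and (620,159), and the red stripe is at crop x≈782. I'll descend behind the carrier.

>>> move_arm(fingers=[40, 40, 40, 40, 40, 40], travel=[[0, 0, 10], [0, 0, 25], [0, 0, 40], [0, 0, 52], [0, 0, 57], [0, 0, 57]], dr=[[0, 0, 0], [0, 0, 0], [0, 0, 0], [0, 0, 0], [0, 0, 0], [0, 0, 0]])

```text
clock: 11.9
position: [680.0, 137.5, 368.0]
ee_rot: [0.019, 1.0, -0.0, -0.001]
contact_force: [-0.2, -0.0, -0.2]
gripper_width: 40.1
grasp_force: 0.0
```

```bash
python3 - <<'E'
from h import *
go(677.5,68,366.5,np.radians(177.9))
E
```

```text
t 11.9 pos [680.04 137.49 367.98] F [-0.25 -0.   -0.22] w 40.11419565219197 g 0.0 q [ 0.43  0.53  0.15 -0.   -1.19 -2.04]
travel [ -0.1  -69.54   1.55] dr [-0. -0. -0.]
```

>>> move_arm(fingers=[40, 40, 40, 40, 40, 40, 40, 40, 40, 40], travel=[[0, -5, 1.5], [0, -9, 1.5], [0, -13, 1.5], [0, -18, 1.5], [0, -24, 1.5], [0, -31, 1.5], [0, -39, 1.5], [0, -46, 1.5], [0, -51, 1.5], [0, -54, 1.5]], dr=[[0, 0, 0], [0, 0, 0], [0, 0, 0], [0, 0, 0], [0, 0, 0], [0, 0, 0], [0, 0, 0], [0, 0, 0], [0, 0, 0], [0, 0, 0]])

```text
clock: 12.9
position: [678.1, 83.1, 368.1]
ee_rot: [0.019, 1.0, 0.0, 0.0]
contact_force: [0.1, 3.1, 1.9]
gripper_width: 39.9
grasp_force: 1.4
```

```bash
python3 - <<'E'
from h import *
go(674,0,366.5,np.radians(177.9))
meas("6")
E
```

```text
t 12.9 pos [678.1   83.09 368.09] F [0.13 3.06 1.9 ] w 39.87755176096669 g 1.436688961694017 q [ 0.36  0.51  0.11  0.   -1.18 -1.97]
travel [  0.9  -83.19   1.57] dr [ 0.  0. -0.]
top [397.46 149.23] 39 at z214: [674.58  -4.03 214.  ]
top [406.62 150.  ] 40 at z214: [672.31 -30.79 214.  ]
top [388.18 160.92] 91 at z214: [638.75  23.86 214.  ]
top [410.89 161.66] 107 at z214: [636.71 -42.23 214.  ]
side [331.  134.5] 12 at z214: [ 766.91 -284.81  214.  ]
side [305.65 163.23] 52 at z214: [670.3  -13.46 214.  ]
side [316.95 178.52] 280 at z214: [571.41  58.05 214.  ]
side [301.76 186.4 ] 329 at z214: [573.22 126.57 214.  ]
side [345.13 198.22] 60 at z214: [433.64 114.54 214.  ]
```

The carrier slides along with the finger: its centre is at y≈-17 and the push force is about 3 N. I'll keep going.

>>> move_arm(fingers=[40, 40, 40, 40, 40, 40, 40, 40, 40, 40], travel=[[0, -5, 0], [0, -13, 0], [0, -22, 0], [0, -32, 0], [0, -42, 0], [0, -52, 0], [0, -62, 0], [0, -71, 0], [0, -77, 0], [0, -80, 0]], dr=[[0, 0, 0], [0, 0, 0], [0, 0, 0], [0, 0, 0], [0, 0, 0], [0, 0, 0], [0, 0, 0], [0, 0, 0], [0, 0, 0], [0, 0, 0]])

```text
clock: 14.0
position: [674.9, 2.8, 367.5]
ee_rot: [0.019, 1.0, -0.0, -0.0]
contact_force: [-0.2, 1.1, -1.1]
gripper_width: 40.3
grasp_force: 0.6
```

```bash
python3 - <<'E'
from h import *
go(673,-40,366.5,np.radians(177.9))
meas("7")
s=cv2.imread("pics/side7.png");t=cv2.imread("pics/top7.png")
cv2.imwrite("pics/c7.png",np.hstack([cv2.resize(s[80:200,270:370],(500,600),interpolation=2),cv2.resize(t[110:190,380:480][:, :60],(300,400),interpolation=2)[:, :].repeat(1,0) if 0 else cv2.resize(t[100:220,400:460],(300,600),interpolation=2)]))
E
```

```text
t 14.0 pos [674.87   2.8  367.5 ] F [-0.23  1.12 -1.09] w 40.287744531721145 g 0.5944554693996906 q [ 0.24  0.49  0.09 -0.   -1.17 -1.85]
travel [  0.2  -42.84   1.  ] dr [-0. -0. -0.]
top [424.91 150.7 ] 47 at z214: [670.38 -84.31 214.  ]
top [434.5 151. ] 42 at z214: [ 669.59 -112.39  214.  ]
top [414.41 161.98] 95 at z214: [635.78 -52.47 214.  ]
top [437.49 162.21] 86 at z214: [ 635.36 -119.82  214.  ]
side [331.  134.5] 12 at z214: [ 766.91 -284.81  214.  ]
side [318.93 157.19] 27 at z214: [667.61 -79.28 214.  ]
side [325.07 154.86] 14 at z214: [ 663.83 -107.79  214.  ]
side [323.9  175.29] 546 at z214: [568.94  27.17 214.  ]
side [345.14 198.19] 58 at z214: [433.72 114.4  214.  ]
```

View pics/c7.png

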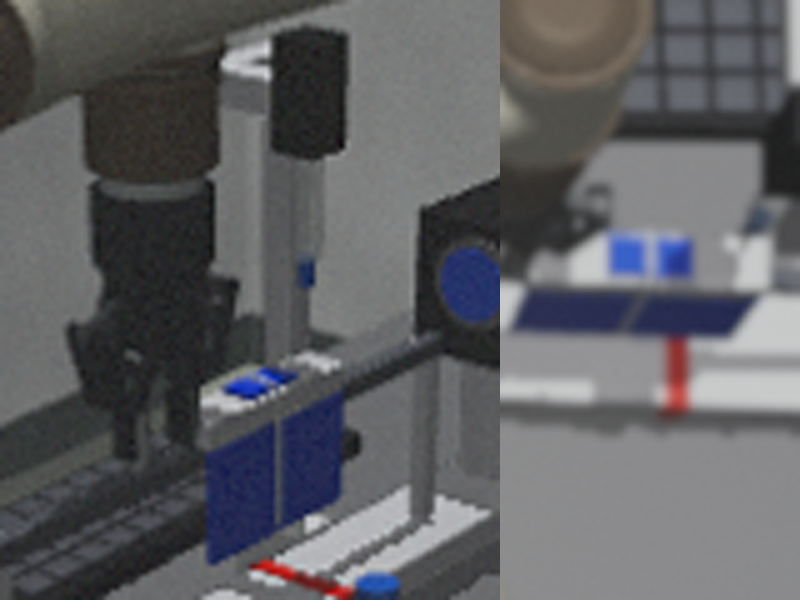

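The side crop (left) shows the carrier hanging level with the white line at (278,470), short of the stripe at (300,580). The wrist is well clear of the dosing block. In the top crop the white line is at x≈648 and the stripe at x≈678. As a cross-check I'll triangulate the blue syringe ring from both views.

```bash
python3 - <<'E'
from h import *
t=cv2.imread("pics/top0.png")[:,:,::-1].copy();s=cv2.imread("pics/side0.png")[:,:,::-1].copy()
B=blobs(t,"top",(95,60,40),(130,255,255),(435,125,470,165),3);A=blobs(s,"side",(105,110,40),(130,255,255),(325,120,340,145),3)
print([(c,a) for c,a,r in A],[(c,a) for c,a,r in B])
for a in A:
  for b in B: print(tri(a[0],b[0]))
# same triangulation on current coupon centre
t=cv2.imread("pics/top7.png")[:,:,::-1].copy();s=cv2.imread("pics/side7.png")[:,:,::-1].copy()
print("coupon halves",tri((318.93,157.19),(424.91,150.7)),tri((325.07,154.86),(434.5,151.0)))
print("stripe",tri((330,195.33),(435.04,169.56)))
E
```

```text
[(array([331. , 134.5]), np.int32(12))] [(array([451.3, 143.7]), np.int32(10))]
(array([ 670.8 , -148.88,  270.67]), np.float64(1.0534877305673365))
coupon halves (array([671.5 , -84.74, 211.3 ]), np.float64(0.3406850524306915)) (array([ 669.54, -113.59,  211.11]), np.float64(2.4053433942896287))
stripe (array([ 666.8 , -145.95,   49.82]), np.float64(4.079361273545117))
```

The ring is at (671,-149,271), which matches the syringe bottom height, and the stripe is at y≈-147. That leaves about 49 mm to go.

>>> move_arm(fingers=[40, 40, 40, 40, 40, 40, 40, 40, 40, 40], travel=[[0, -3, 0], [0, -9, 0], [0, -16, 0], [0, -23, 0], [0, -30, 0], [0, -36, 0], [0, -41, 0], [0, -44, 0], [0, -46, 0], [0, -46, 0]], dr=[[0, 0, 0], [0, 0, 0], [0, 0, 0], [0, 0, 0], [0, 0, 0], [0, 0, 0], [0, 0, 0], [0, 0, 0], [0, 0, 0], [0, 0, 0]])

```text
clock: 15.1
position: [673.2, -42.7, 367.8]
ee_rot: [0.019, 1.0, -0.0, -0.0]
contact_force: [0.7, 0.6, 1.1]
gripper_width: 39.9
grasp_force: 0.0
```

```bash
python3 - <<'E'
from h import *
go(673,-48,366.5,np.radians(177.9))
meas("8")
E
```

```text
t 15.1 pos [673.2  -42.67 367.76] F [0.7  0.63 1.12] w 39.8943831652601 g 0.0 q [ 0.18  0.49  0.09  0.   -1.17 -1.79]
travel [-0.   -5.33  1.26] dr [-0. -0. -0.]
top [449.94 151.6 ] 50 at z214: [ 667.99 -157.68  214.  ]
top [440.5  151.15] 40 at z214: [ 669.22 -129.99  214.  ]
top [429.27 162.1 ] 94 at z214: [635.6  -95.81 214.  ]
top [453.09 162.46] 78 at z214: [ 634.82 -165.44  214.  ]
side [331.  134.5] 12 at z214: [ 766.91 -284.81  214.  ]
side [329.84 152.16] 44 at z214: [ 665.61 -137.02  214.  ]
side [332.46 170.8 ] 520 at z214: [568.07 -15.32 214.  ]
side [345.07 198.19] 59 at z214: [433.88 114.49 214.  ]
```

>>> move_arm(fingers=[40, 40, 40, 40, 40, 40, 40, 40, 40, 40], travel=[[0, -1, 0], [0, -2, 0], [0, -3, 0], [0, -3.5, 0], [0, -3.5, 0], [0, -2, 0], [0, 2, 0], [0, 8, 0], [0, 16, 0], [0, 25, 0]], dr=[[0, 0, 0], [0, 0, 0], [0, 0, 0], [0, 0, 0], [0, 0, 0], [0, 0, 0], [0, 0, 0], [0, 0, 0], [0, 0, 0], [0, 0, 0]])

```text
clock: 16.2
position: [674.2, -16.7, 367.7]
ee_rot: [0.019, 1.0, -0.0, -0.0]
contact_force: [-0.6, 0.4, 0.6]
gripper_width: 40.1
grasp_force: 0.0
```

>>> move_arm(fingers=[40, 40, 40, 40, 40, 40], travel=[[0, 20, 0], [0, 45, 0], [0, 75, 0], [0, 105, -10], [0, 120, -20], [0, 120, -20]], dr=[[0, 0, 0], [0, 0, 0], [0, 0, 0], [0, 0, 0], [0, 0, 0], [0, 0, 0]])

```text
clock: 16.8
position: [679.0, 105.6, 389.7]
ee_rot: [0.017, 1.0, 0.0, 0.002]
contact_force: [-0.5, -0.5, 0.8]
gripper_width: 40.0
grasp_force: 0.0
```

```bash
python3 - <<'E'
from h import *
go(673,-48,366.5,np.radians(177.9))
meas("9")
t=cv2.imread("pics/top9.png").astype(int);s=cv2.imread("pics/side9.png").astype(int)
m=t.min(2)
# end faces of bridge (bright bar) along rows 150-152 and white line in the skirt
for r in(149,150,151,152): print("bridge row",r,m[r,405:425],m[r,470:490])
for r in(160,162): print("skirt row",r,m[r,430:455], onz("top",(442,r),190-40))
E
```

```text
t 16.8 pos [678.96 105.59 389.74] F [-0.46 -0.53  0.79] w 40.01411264552744 g 0.0 q [ 0.39  0.5   0.16  0.   -1.22 -1.99]
travel [   0.76 -153.73   23.08] dr [0. 0. 0.]
top [450.74 151.62] 47 at z214: [ 667.95 -160.04  214.  ]
top [441.44 151.07] 41 at z214: [ 669.47 -132.76  214.  ]
top [430.34 162.03] 98 at z214: [635.81 -98.94 214.  ]
top [454.01 162.43] 79 at z214: [ 634.93 -168.14  214.  ]
side [331.  134.5] 12 at z214: [ 766.91 -284.81  214.  ]
side [330.64 152.  ] 45 at z214: [ 664.32 -139.82  214.  ]
side [340.59 166.46] 230 at z214: [567.57 -57.96 214.  ]
side [326.95 173.77] 277 at z214: [568.3   12.71 214.  ]
side [345.14 198.19] 58 at z214: [433.72 114.4  214.  ]
bridge row 149 [136 135 135 135 135 136 135 135 135 135 135 135 136 137 134 125 126 156
 186 197] [147 134 135 135 135 136 135 135 135 136 135 135 134 135 135 135 135 135
 135 135]
bridge row 150 [129 127 128 127 128 129 130 129 128 127 127 128 131 134 130 118 120 155
 186 197] [150 137 135 136 136 135 135 135 135 136 136 135 136 135 135 136 135 135
 134 135]
bridge row 151 [118 117 117 117 117 120 121 119 117 117 116 118 122 127 123 111 117 156
 186 197] [154 136 135 136 136 135 135 135 136 135 136 135 136 135 135 135 136 135
 135 134]
bridge row 152 [111 110 110 109 110 111 111 111 110 110 109 110 112 115 114 106 117 157
 186 197] [155 134 130 133 135 135 134 135 135 135 135 134 135 135 134 134 135 134
 134 133]
skirt row 160 [41 42 42 43 42 43 43 45 44 45 45 46 52 62 67 60 53 48 48 46 47 47 50 50
 50] [ 663.71 -147.93  150.  ]
skirt row 162 [38 37 36 37 38 36 38 36 36 36 37 48 61 63 54 41 37 35 36 34 35 35 34 34
 35] [ 657.35 -147.67  150.  ]
```

The carrier centre is at y≈-146.4 and the mark at about -147 to -148, so it is well within 8 mm. The gripper is clear, so I'll hand the job in.

```bash
python3 -c "
from bench import arm
print(arm.job_done())"
```

```text
the job is handed in; nothing more can be done
None
```

I hooked the blue carrier on the rail, let go of it, pushed it under the needle without gripping, and handed the job in at about 17 s; my last images put its centre within about 2 mm of the mark, but I was not shown the verdict.

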